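# Drive the tight dowel pin out with a drift

## Robot

A 6-joint arm with a two-finger parallel gripper is mounted at the origin on a cart in front of the work surface, level with it; the furniture and walls round the work are solid. World frame = base frame: x ahead of the robot, y to its left, z up, the work surface at z = 0. Lengths are in mm, angles in rad, forces in N, time in s.
With the tool pointing down it reaches from about 325 to 875 mm from the base axis. Payload 4.4 kg.
Tool frame: the origin (TCP) lies on the centre line of the jaws, within the pads' length; the fingertips stand ahead of it and the grasp point (between the pads) lies 6 mm ahead of it (ctrl.tcp_to_tips is the z of the fingertips in the tool frame, in mm); z points along the fingers, y is the line along which they close (so a half turn about z gives the same grasp; the last joint's range is limited). The gripper opens to 85 mm and grips with 20 to 120 N. Pads are 22 mm wide; open, the fingers measure 114 mm over their backs; the gripper's body (76 mm by 85 mm) begins 54 mm behind the grasp point. The pads swing forward as they close: fully open they stand 13 mm farther back than shut.
Start: joints at [-1.347, 0.207, 1.542, -0, 1.393, -0.15], TCP at [210.488, -535.091, 256.282] pointing down, gripper open.
Joint ranges: [-2.73, 2.73], [-0.86, 2.22], [0.23, 2.46], [-1.11, 4.25], [0.08, 2.63], [-2.82, 2.82]. Speed limits (rad/s): [2.79, 2.79, 3.14, 3.14, 3.14, 3.14].

## Interface

Orientations are given as a 3x3 rotation matrix whose columns are the frame's x, y, z axes.
In Python, from plant import ctrl, sensors, optics gives the robot as it stands. Calls block until the motion is done:
- ctrl.move_ptp(position, orientation): joint-space move of the TCP to a pose.
- ctrl.move_l(position, rot=None, vel=150, threshold=None): straight line of the TCP; rot=None keeps the orientation; vel is the mean speed in mm/s. With threshold (N) it stops when the force on the tool has changed by that much, and returns True; else False.
- ctrl.set_joints(angles): joint-space move.
- ctrl.gripper_to(opening, force=None): finger opening in mm; force is the grip in N (None keeps the last); returns when the fingers have stopped.
- ctrl.hold(seconds).
- ctrl.solve_ik(position, orientation): joint angles nearest the present ones, or None.
- sensors.read_state(): the state.
- optics.grab_frame(name): name is "scene" or "top" or "wrist"; returns (picture, depth): 400x640x3 uint8, red, green, blue; 400x640 float32, mm along the optical axis (not along the pixel's ray), 0 where there is no reading.
- optics.camera_params(name): a dict with "mtx" (3x3 intrinsics, pixels), "R" (3x3) and "t" (3): a world point X has camera coordinates R X + t; the wrist camera has in their place "T_tool_cam" (4x4, takes a point from camera to tool coordinates, whose origin is the TCP and whose axes are the flange's). Camera axes: x right, y down, z forward; pixel columns grow to the right and rows downward; lengths in mm; the calibration is good to about 2 mm. A picture is of the moment at which its call begins: read the wrist's pose just before it. camera_params takes no time and is no camera call.
A pose or a line that the arm cannot do raises ctrl.MotionError and nothing moves.
- ctrl.finish_job(): hands the job in; it is judged then, once.
The state is a dict: "t": time; "q": joint angles; "qvel": joint speeds; "tau": joint torques, N m; "eef_pos": TCP position; "eef_rot": TCP orientation; "force": force on the tool from outside, world axes, zero at the start; "wrist_torque": the same for the moment, N m; "grip_width": finger opening in mm; "grasp_force": force on a finger pad.
Only numpy, scipy, OpenCV 4.12 (cv2) and the standard library are available. Lean on these libraries where they do the work, as an engineer would, in place of code of your own. Each camera call takes 0.05 s, during which the arm holds its last target. There are 200 camera calls.

## Task

A tight steel dowel pin is stuck in the bore of the bar clamped in the bench stand. Take the steel drift from its wooden holder, find the bore along the bar, and drive the pin slowly down out of the bore until it sits on the rubber pad at the bottom of the catch tube, never pressing the drift on the bar or the pin with more than 40 newtons. Then put the drift back upright in its holder, all the way down, and leave the other things where they are.

Things in the scene. Friction and masses are not known exactly. Their poses are not given: they have to be found in the camera images.
- stand: Fixed bench stand, 100 x 150 mm (x, y), origin at the centre of its underside, z up. Two grey cheeks (outer faces at x = -38 and +38 mm, 88 mm high) hold between them a flat steel bar 46 x 100 x 26 mm (x, y, z); its top is 96 mm, its underside 70 mm above the table. The bar cannot shift. Through its middle goes one vertical bore, 13.5 mm in diameter, that holds the pin.
- search_mid (a point): Point of the stand at x = 0, y = 0, level with the bar's flat top (96 mm above the table); axes as the stand's. The bore's axis passes the line x = 0 here, anywhere from y = -20 to +20 mm: the bar is clamped differently each time and the bore's place is not reported. It is seen as a dark hole, or felt: the drift stops on the bar's top, but enters the bore.
- pin (a joint): How far the dark steel pin (12 mm diameter, 20 mm long) is driven down (m): starts at 0 to 0.003; its top is 88 mm minus this above the table. Above 0.018 it is clear of the bore, in a clear catch tube (17 mm inside) that grips it too, so it never falls on its own; at 0.034 it stops dead on the pad. It resists with 9 N, plus 0.6 N per 10 mm/s of speed.
- holder: Fixed wooden block 66 x 66 x 60 mm, origin at the centre of its underside, z up, with one vertical hole of 13.5 mm diameter in the middle of its top, 50 mm deep (floor 10 mm above the table).
- drift: Loose steel drift, 133 mm long, about 150 g, tip down in the holder's hole. Origin at its tip, z towards the head. Round shank 10 mm in diameter up to 80 mm (first 2 mm tapered to 8 mm), collar of 17 mm at 83 mm, square head 18 x 18 mm from 85 to 130 mm with flats along its x and y, to be gripped across two flats, 15 mm button on top.
- screw_tin: Bystander: round screw tin with green body and pale lid, 71 mm diameter, 50 mm high, origin at the centre of its underside. Leave alone.
- tape_measure: Bystander: yellow tape measure 61 x 89 x 66 mm, origin at the centre of its underside. Leave alone.
- offcut: Bystander: hardwood offcut 56 x 95 x 30 mm, origin at the centre of its underside. Leave alone.
There are look-alikes about, which are no part of the job. Of the things that look like the drift, the smallest one is meant.

How it is judged:
By the outcome, as a careful person would: the job done as asked, in the order asked, and still so for the second after the job is handed in, with the robot touching nothing.
It also fails if it takes over 72 s, if anything falls off the work surface, if the arm or the gripper's body presses on something with over 40 N, if the wrist force passes 120 N, or if a joint passes its speed limit or range.

## Working session

There is one attempt and no reset: what is moved stays moved. The work goes in short steps, each a Python script; the robot and the scene stay as the last script left them, time stands still between calls to the robot, and variables do not carry over. Pictures are saved under pics/ and viewed, at most 10 in all, crops included, and the job is handed in when it is done.

```bash
mkdir -p pics && cat > h.py <<'E'
import numpy as np, cv2
from plant import ctrl, sensors, optics
def P(name,u,v,d):
    c=optics.camera_params(name);r=np.linalg.inv(c["mtx"])@[u,v,1]*d
    return c["R"].T@(r-c["t"])
def ray(name,u,v):
    c=optics.camera_params(name);R=np.array(c["R"]);t=np.array(c["t"])
    return -R.T@t, R.T@(np.linalg.inv(c["mtx"])@[u,v,1])
def atz(name,u,v,z):
    o,d=ray(name,u,v);return o+d*(z-o[2])/d[2]
def wproj(st,u,v,z):
    T=np.array(optics.camera_params("wrist")["T_tool_cam"]);K=optics.camera_params("wrist")["mtx"]
    R=np.array(st["eef_rot"]);o=R@T[:3,3]+st["eef_pos"];d=R@T[:3,:3]@(np.linalg.inv(K)@[u,v,1])
    return o+d*(z-o[2])/d[2]
def save(n,im,s=1): cv2.imwrite("pics/"+n,cv2.resize(im[:,:,::-1],None,fx=s,fy=s,interpolation=cv2.INTER_CUBIC))
E
python3 - <<'E'
from h import *
for n in("scene","top"):
    im,d=optics.grab_frame(n);save(n+".png",im,1.25);np.savez(""+n,im=im,d=d)
    c=optics.camera_params(n);print(n,c["mtx"],c["R"],c["t"])
c=optics.camera_params("wrist");print(c["mtx"],c["T_tool_cam"]);s=sensors.read_state();print(s["t"],s["eef_rot"],ctrl.tcp_to_tips)
E
```

```text
scene [[374.69203078   0.         319.14083312]
 [  0.         374.69203078 200.37203853]
 [  0.           0.           1.        ]] [[-0.87066526 -0.49183934 -0.00600608]
 [-0.33952104  0.60977342 -0.71617166]
 [ 0.35590374 -0.62150659 -0.69789833]] [523.13428847 172.00373392 855.42264189]
top [[441.74930093   0.         319.57573643]
 [  0.         441.74930093 206.02117197]
 [  0.           0.           1.        ]] [[-0.01380464 -0.99990234  0.00217549]
 [-0.9965122   0.0135787  -0.08233501]
 [ 0.08229743 -0.00330451 -0.99660233]] [ 117.33144449  540.68577803 1128.94856507]
[[326.29175186   0.         316.72999236]
 [  0.         326.29175186 202.05482836]
 [  0.           0.           1.        ]] [[ 8.09420652e-04 -9.59556367e-01 -2.81515407e-01  7.17712395e+01]
 [ 9.99999612e-01  8.74392408e-04 -1.05175287e-04  9.96780108e-01]
 [ 3.47076550e-04 -2.81515213e-01  9.59556702e-01 -1.16633055e+02]
 [ 0.00000000e+00  0.00000000e+00  0.00000000e+00  1.00000000e+00]]
0.1 [[ 9.30587184e-01  3.66070046e-01 -4.62601556e-04]
 [ 3.66070195e-01 -9.30584962e-01  2.05944784e-03]
 [ 3.23412113e-04 -2.08584040e-03 -9.99997772e-01]] 25.0
```

View pics/scene.png

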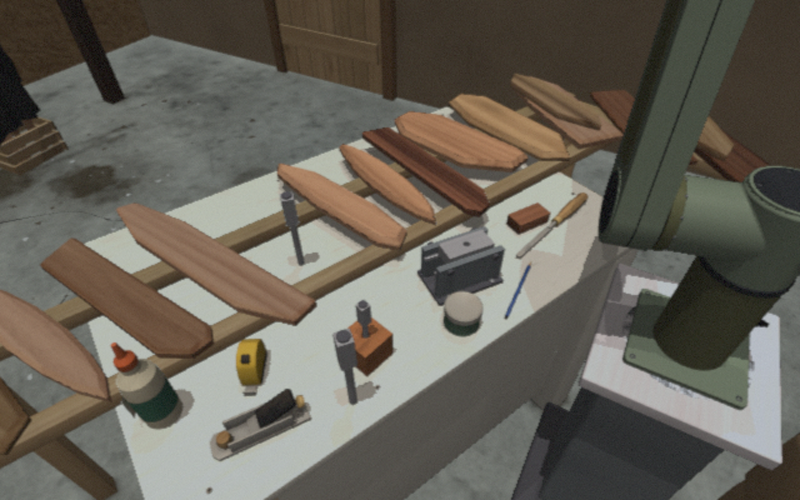

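View pics/top.png

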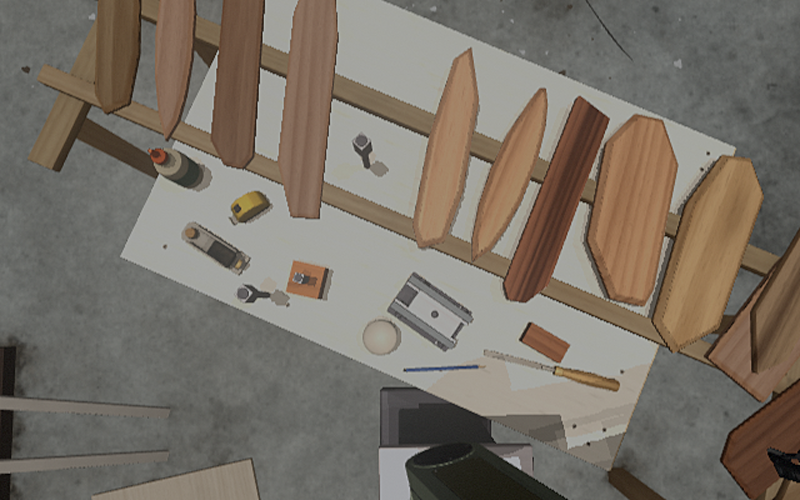

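The look-alikes, in display pixels:
- **Drift in the wooden holder:** scene (364,318), top (303,278).
- **Large tool standing free:** scene (346,365), top (248,294).
- **Large tool behind the rail:** scene (290,225), top (362,148).

I choose the one in the holder, since it is the smallest. The bore shows as a dark dot at top (434,314).

```bash
python3 - <<'E'
from h import *
a=np.load("top.npz");b=np.load("scene.npz")
t=a["im"][180:290,215:395];s=b["im"][180:330,240:420]
save("crop.png",np.hstack([cv2.resize(t,(400,244),interpolation=2),cv2.resize(s,(293,244),interpolation=2)]))
save("crop_top.png",np.vstack([cv2.resize(t[:,:],None,fx=4,fy=4,interpolation=2)]))
for n,u,v in[("drift",242,222),("bore",347,251),("bar",340,243),("tin",304,269)]:
    z=np.median(a["d"][v-1:v+2,u-1:u+2]);print(n,P("top",u,v,z))
# rack height profile
for u,v in[(290,160),(400,200),(270,155),(420,215),(420,230)]: print(u,v,P("top",u,v,a["d"][v,u]))
E
```

```text
drift [497.70075706 291.86452121 138.29935059]
bore [425.91472014  44.69052341  85.68128724]
bar [445.62666886  61.88167814  94.89423518]
tin [381.53277961 151.42096038  47.13225735]
290 160 [661.56737833 184.9236949   38.45298169]
400 200 [ 5.57225090e+02 -1.04306975e+02  5.71548395e-02]
270 155 [676.07523581 237.03465589  35.0194706 ]
420 215 [ 513.16138042 -143.01331424   57.30965136]
420 230 [ 475.50262925 -142.99838482   52.02188517]
```

View pics/crop_top.png

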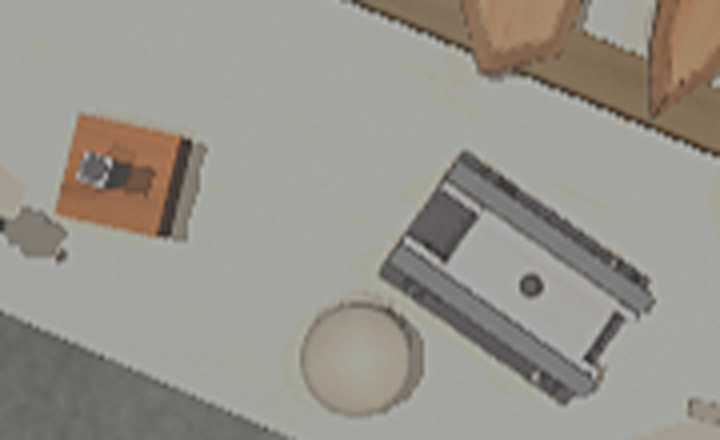

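The crop confirms a small drift, head at crop (95,170), in the orange holder. The bore is at crop (531,286). Next come close wrist views of both, from two places each.

```bash
cat >> h.py <<'E'
def Rz(yaw):
    c,s=np.cos(yaw),np.sin(yaw);return np.array([[c,s,0],[s,-c,0],[0,0,-1.]])
def shot(n):
    s=sensors.read_state();im,d=optics.grab_frame("wrist");np.savez(""+n,im=im,d=d,p=s["eef_pos"],R=s["eef_rot"]);return im,d
def load(n):
    a=np.load(""+n+".npz");return a["im"],a["d"],dict(eef_pos=a["p"],eef_rot=a["R"])
E
python3 - <<'E'
from h import *
for n,p in[("b1",(400,45,270)),("b2",(460,45,270)),("d1",(470,290,300)),("d2",(530,290,300))]:
    ctrl.move_ptp(p,Rz(0.0)); ctrl.hold(0.2); shot(n)
s=sensors.read_state();print(s["t"],s["q"],s["eef_pos"])
A=[load(n)[0] for n in("b1","b2","d1","d2")]
save("w.png",np.vstack([np.hstack(A[:2]),np.hstack(A[2:])]),0.62)
E
```

```text
4.9583 [3.57911304e-01 2.37181789e-01 1.41388082e+00 1.18564952e-04
 1.49082087e+00 1.92833389e+00] [529.21242545 290.0048194  300.10681789]
```

View pics/w.png

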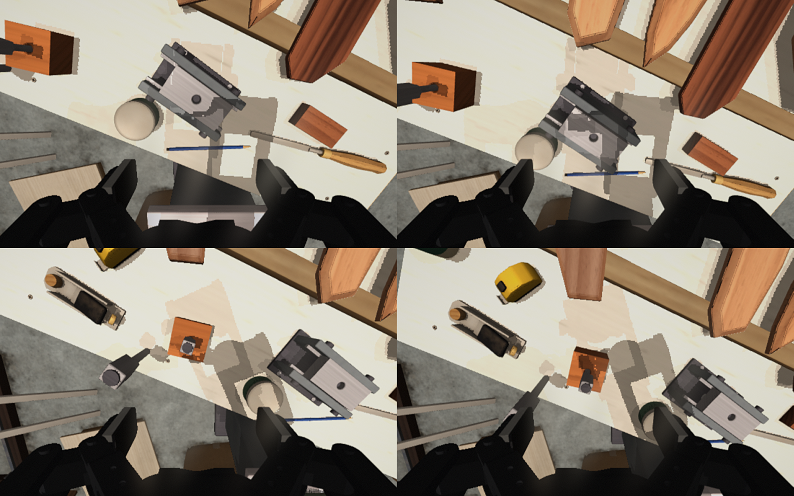

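The 2x2 wrist sheet shows the bore at about px (316,158) in b1 and (316,222) in b2. The drift head is at about (303,158) in d1 and (302,222) in d2. I'll enlarge these.

```bash
python3 - <<'E'
from h import *
C=[]
for n,u,v in(("b1",316,158),("b2",316,210),("d1",306,150),("d2",305,200)):
    im,d,_=load(n);C.append(cv2.resize(im[v-37:v+37,u-50:u+50],None,fx=4,fy=4,interpolation=cv2.INTER_CUBIC))
save("w2.png",np.vstack([np.hstack(C[:2]),np.hstack(C[2:])]))
E
```

```text
(no output)
```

View pics/w2.png

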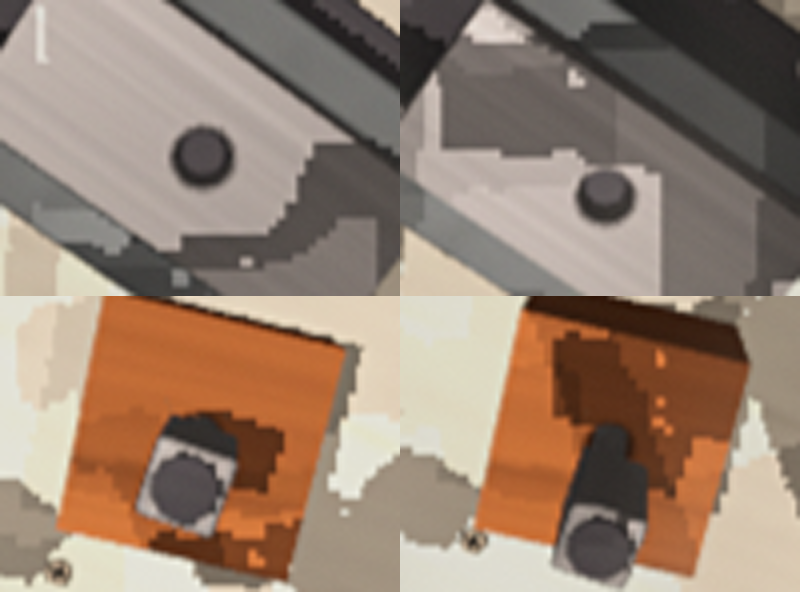

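```bash
python3 - <<'E'
from h import *
def tri(n1,a,n2,b):
    L=[]
    for n,(u,v) in((n1,a),(n2,b)):
        s=load(n)[2];p=wproj(s,u,v,0);q=wproj(s,u,v,100);L.append((p,(q-p)/np.linalg.norm(q-p)))
    M=sum(np.eye(3)-np.outer(d,d) for p,d in L);y=sum((np.eye(3)-np.outer(d,d))@p for p,d in L)
    return np.linalg.solve(M,y)
print("bore",tri("b1",(316.75,160),"b2",(317.5,222)))
for n,u,v in(("b1",316.75,160),("b2",317.5,222)):print(wproj(load(n)[2],u,v,96))
print("button",tri("d1",(302.75,161.5),"d2",(305,225.75)))
for n,u,v in(("d1",302.75,161.5),("d2",305,225.75)):print(wproj(load(n)[2],u,v,143))
def crop(n,u0,v0,pts,z):
    return np.array([wproj(load(n)[2],u0-50+x/4,v0-37+y/4,z) for x,y in pts])
h=crop("d1",306,150,[(105,4),(345,51),(288,284),(58,232)],60);print("holder",h,h.mean(0),[np.linalg.norm(h[i]-h[i-1]) for i in range(4)])
h2=crop("d2",305,200,[(525-400,310-296),(748-400,363-296),(693-400,576-296),(477-400,530-296)],60);print("holder2",h2.mean(0))
e=crop("d1",306,150,[(158,139),(237,162),(215,239),(137,216)],140);print("head",e.mean(0),[np.degrees(np.arctan2(*(e[i]-e[i-1])[1::-1]))%90 for i in range(4)])
e=crop("b1",316,158,[(152,0),(400,165)],96);print("cheek",np.degrees(np.arctan2(*(e[1]-e[0])[1::-1])))
print("top",atz("top",238.75+215-215,222.5,143),atz("top",347.75,251.5,96))
E
```

```text
bore [426.10792023  43.56917114  95.61289251]
[426.16804619  43.66860553  96.        ]
[426.24941063  43.47072559  96.        ]
button [496.92639082 299.65657616 137.78805212]
[497.77934408 299.39167493 143.        ]
[498.87769167 299.49936725 143.        ]
holder [[534.6400231  323.90664493  60.        ]
 [522.45518031 260.35466063  60.        ]
 [458.82296314 275.0130194   60.        ]
 [473.69003543 338.82725846  60.        ]] [497.40205049 299.52539585  60.        ] [np.float64(62.74970680503601), np.float64(64.70954413063488), np.float64(65.29874840768927), np.float64(65.52317869187267)]
holder2 [497.9214775 299.3218738  60.       ]
head [498.28411984 299.55861105 140.        ] [np.float64(73.59543391807081), np.float64(73.6965900190992), np.float64(73.8809155765446), np.float64(73.21429501460246)]
cheek -123.0756012526072
top [496.41313575 298.59860074 143.        ] [424.89249344  43.55696997  96.        ]
```

```bash
python3 - <<'E'
from h import *
a=np.load("top.npz")
for u,v in((197,234),(193,235),(200,235)): print(P("top",u,v,a["d"][v,u]))
for yaw in(-16.4,73.6): 
    y=np.radians(yaw)
    for p in((498,299.5,260),(498,299.5,125),(426.2,43.6,190)): print(yaw,ctrl.solve_ik(p,Rz(y)))
E
```

```text
[470.12339668 383.94578075 184.33928609]
[467.99955237 392.4652808  185.57566683]
[467.8268945  377.46331015 183.57236476]
-16.4 [ 3.92569572e-01  2.16575074e-01  1.52171188e+00 -4.44089210e-16
  1.40330570e+00  2.24959990e+00]
-16.4 [ 3.92569572e-01  3.57441418e-01  1.64128223e+00 -4.44089210e-16
  1.14286901e+00  2.24959990e+00]
-16.4 [-1.00640511e-01 -4.26402662e-02  1.95562866e+00 -4.44089210e-16
  1.22860426e+00  1.75638981e+00]
73.6 [ 3.92569572e-01  2.16575074e-01  1.52171188e+00 -4.44089210e-16
  1.40330570e+00  6.78803569e-01]
73.6 [ 3.92569572e-01  3.57441418e-01  1.64128223e+00 -4.44089210e-16
  1.14286901e+00  6.78803569e-01]
73.6 [-1.00640511e-01 -4.26402662e-02  1.95562866e+00 -4.44089210e-16
  1.22860426e+00  1.85593487e-01]
```

```bash
python3 - <<'E'
from h import *
R=Rz(np.radians(73.6))
ctrl.gripper_to(45)
ctrl.move_ptp((498,299.5,240),R)
hit=ctrl.move_l((498,299.5,126),R,vel=80,threshold=8)
s=sensors.read_state();print(hit,s["t"],s["eef_pos"],s["force"])
if not hit:
    ctrl.gripper_to(10,force=100);s=sensors.read_state();print(s["grip_width"],s["grasp_force"],s["force"],s["wrist_torque"])
    ctrl.hold(0.3)
    hit=ctrl.move_l((498,299.5,140),R,vel=40,threshold=15);s=sensors.read_state();print(hit,s["t"],s["force"],s["wrist_torque"],s["grip_width"])
E
```

```text
False 8.15 [498.48422455 299.71436309 126.7245316 ] [ 0.35086604 -0.05560176  0.80122977]
16.894565125916387 97.83968210220337 [-0.63571101  0.11598675  3.24962294] [-0.00979875  0.21713542  0.00080592]
False 9.3083 [ 1.14021307  0.09470628 -2.52933676] [ 0.05716553  0.03427952 -0.01097784] 17.07477562604145
```

```bash
python3 - <<'E'
from h import *
R=Rz(np.radians(73.6))
ctrl.move_l((498,299.5,245),R,vel=120)
ctrl.move_l((426.2,43.6,245),R,vel=150)
ctrl.move_l((426.2,43.6,222),R,vel=60);ctrl.hold(0.2)
s=sensors.read_state();print(s["t"],s["eef_pos"],s["force"],s["wrist_torque"],s["grip_width"])
im,d=shot("c1");a,_=optics.grab_frame("scene")
save("c.png",np.hstack([cv2.resize(im[60:310,190:450],(390,375)),cv2.resize(a[130:260,300:435],(390,375),interpolation=2)]))
E
```

```text
12.9917 [426.5182542   43.55703634 222.38041522] [-0.82270668  0.46919929 -2.56465189] [-0.05227507  0.02782296 -0.02015083] 17.28521581855622
```

View pics/c.png

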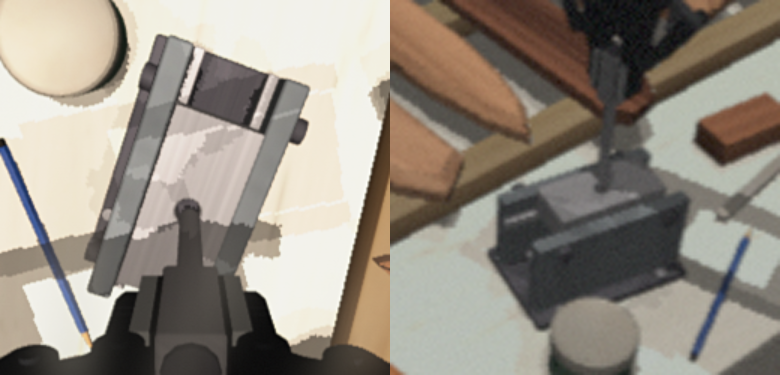

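The drift hangs vertical with its tip at wrist-crop (187,220), directly over the bore at (187,208). I'm lowering it slowly with a small threshold.

```bash
python3 - <<'E'
from h import *
R=Rz(np.radians(73.6))
hit=ctrl.move_l((426.2,43.6,196),R,vel=12,threshold=5)
s=sensors.read_state();print(hit,s["t"],s["eef_pos"],s["force"],s["wrist_torque"],s["grip_width"])
E
```

```text
True 14.55 [426.2626455   43.57378315 203.08369833] [-0.22218796 -0.90212573  4.50093257] [ 0.01425708 -0.00710573 -0.00250688] 16.80088675754885
```

Contact came at TCP z 203, about 9.6 mm below where the bar top would have stopped it, so the tip is in the bore on the pin. Now driving.

```bash
python3 - <<'E'
from h import *
R=Rz(np.radians(73.6))
def go(z,v,th):
    hit=ctrl.move_l((426.2,43.6,z),R,vel=v,threshold=th)
    s=sensors.read_state();print(hit,round(s["t"],2),s["eef_pos"].round(2) if hasattr(s["eef_pos"],"round") else s["eef_pos"],np.round(s["force"],1),np.round(s["wrist_torque"],2),round(s["grip_width"],2));return hit
for z,v in((195,7),(185,7),(176,7)):
    if go(z,v,15): break
else: go(164,4,12)
E
```

```text
False 15.69 [426.36  43.61 195.94] [-2.2  0.8  7.4] [ 0.07  0.47 -0.06] 16.55
False 17.27 [426.39  43.61 185.94] [-2.1 -0.7  6.1] [0.04 0.48 0.08] 16.99
False 18.7 [426.39  43.61 176.89] [-1.1  0.1  6.7] [0.08 0.48 0.02] 16.79
True 20.57 [426.45  43.61 170.51] [-1.1  0.   5.2] [ 0.    0.36 -0.  ] 17.05
```

```bash
python3 - <<'E'
from h import *
R=Rz(np.radians(73.6))
for i in range(2):
    hit=ctrl.move_l((426.2,43.6,165),R,vel=3,threshold=15)
    s=sensors.read_state();print(hit,s["t"],s["eef_pos"],s["force"])
# lift clear, look for pin depth later
ctrl.move_l((426.2,43.6,180),R,vel=40);ctrl.move_l((426.2,43.6,245),R,vel=100);ctrl.hold(.2)
s=sensors.read_state();print(s["t"],s["force"],s["wrist_torque"],s["grip_width"])
im,d=shot("e1");a,b=optics.grab_frame("scene")
save("e.png",np.hstack([cv2.resize(im[60:310,190:450],(390,375)),cv2.resize(a[130:260,300:435],(390,375),interpolation=2)]))
E
```

```text
True 21.4583 [426.50917037  43.61484872 170.5069195 ] [-1.16952909  0.48796614  4.95852696]
True 22.3333 [426.51513547  43.62919992 170.48709396] [-0.90607016 -0.44268072  5.489681  ]
23.7333 [-0.05169657  0.07043862 -1.40627285] [-0.00845084  0.01074994  0.02191682] 16.539250889275454
```

View pics/e.png

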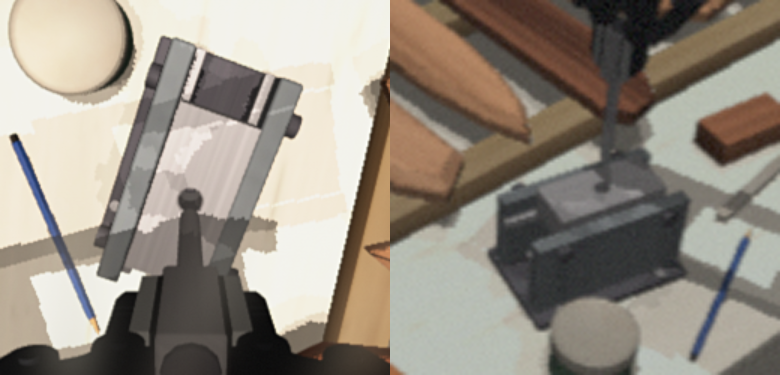

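The press stopped dead twice at z 170.5, which is 32.6 mm of travel and a tip height of about 54 mm, so the pin is on the pad. The picture shows the drift still straight in the grip and the bore at wrist-crop (189,200). Next, back to the holder.

```bash
python3 - <<'E'
from h import *
R=Rz(np.radians(73.6))
ctrl.move_l((498,299.5,245),R,vel=150)
ctrl.move_l((498,299.5,190),R,vel=80);ctrl.hold(.2)
hit=ctrl.move_l((498,299.5,122),R,vel=25,threshold=6)
s=sensors.read_state();print(hit,s["t"],s["eef_pos"],s["force"],s["wrist_torque"],s["grip_width"])
E
```

```text
True 29.0333 [498.02415848 299.54403272 126.63450705] [-0.26791077 -0.32126759  6.30700352] [0.02542709 0.06399863 0.02004855] 17.040854193042854
```

Floor contact came at 126.6, and the grasp was made at 126.7, so the drift is all the way down with no slip. I'll release it, retreat and check.

```bash
python3 - <<'E'
from h import *
R=Rz(np.radians(73.6))
ctrl.gripper_to(45);ctrl.hold(.2)
ctrl.move_l((498,299.5,250),R,vel=80)
ctrl.move_ptp((400,45,270),Rz(0.));ctrl.hold(.3)
im,_=shot("f1");ctrl.move_ptp((470,290,300),Rz(0.));ctrl.hold(.3)
im2,_=shot("f2");a,b=optics.grab_frame("scene")
s=sensors.read_state();print(s["t"],s["force"])
C=[cv2.resize(x,(390,290),interpolation=2) for x in(im[121:195,266:366],im2[113:187,256:356],a[180:330,230:420],np.load("d1.npz")["im"][113:187,256:356])]
save("f.png",np.vstack([np.hstack(C[:2]),np.hstack(C[2:])]))
E
```

```text
34.15 [-0.46031788 -0.22274862  0.94650801]
```

View pics/f.png

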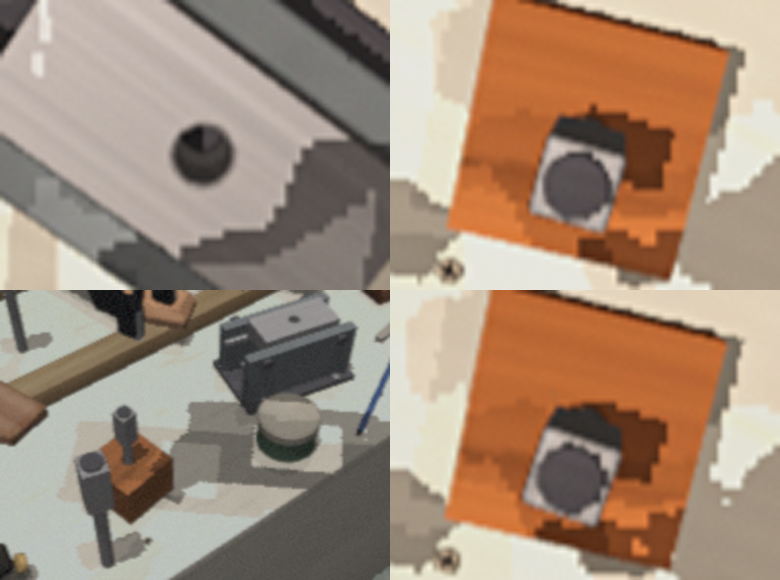

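The bore at crop (203,153) is now deep and open. The drift stands upright in its holder, head at (577,185), matching the before view at lower right. The bystanders haven't moved, so I'm handing in.

```bash
python3 -c "
from plant import ctrl
print(ctrl.finish_job())"
```

```text
the job is handed in; nothing more can be done
None
```

The pin is driven down to the pad with pressing force kept to roughly 25 N by my estimate, the drift is upright and fully down in its holder, nothing else looks disturbed, and the job was handed in at about 34 s.

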